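Open the carton file

ROBOT

A 6-joint arm with a two-finger parallel gripper is mounted at the origin on the work surface. World frame = base frame: x ahead of the robot, y to its left, z up, the work surface at z = 0. Lengths are in m, angles in degrees, forces in N, time in s.
With the tool pointing down it reaches from about 0.375 to 0.9 m from the base axis. Payload 3.1 kg.
Tool frame: the origin (TCP) lies at the very end of the fingers, on their centre line; the grasp point (between the pads) lies 19 mm behind it (grasp_offset is the distance from the TCP to the grasp point, in m); z points along the fingers, y is the direction in which the jaws open and shut (so a half turn about z gives the same grasp; the last joint's range is limited). The gripper opens to 87 mm and grips with 3 to 60 N. Pads are 19 mm wide; open, the fingers measure 117 mm over their backs; the gripper's body (75 mm by 190 mm) begins 51 mm behind the grasp point.
Start: joints at [-85.8, 30.224, 82.088, -0, 67.689, -10.227], TCP at [0.156, -0.605, 0.184] pointing down, gripper open.
Joint ranges: [-176.69, 176.69], [-43.24, 126.21], [12.49, 139.97], [-82, 262], [0, 151.66], [-163.58, 163.58]. Speed limits (degrees/s): [159.86, 159.86, 180, 180, 180, 180].

INTERFACE

Orientations are given as a 3x3 rotation matrix whose columns are the frame's x, y, z axes.
In Python, from rig import * gives the robot as it stands. The module is installed in compiled form; this text tells all that it offers.
- The arm moves only by the tool play_rows, never from a script. Its argument "plan" is a list that holds one entry, the list of rows, each a list of 7 numbers: the shift along the world's x, y, z each as a share of 5 cm, from -1 to 1, then the turn, a rotation vector about the world's x, y, z each as a share of pi rad, from -1 to 1, then the gripper's target within -1 to 1 (fully open at 1, half-way at 0, shut at -1). A call has 1 to 12 rows; each row shifts and turns the commanded pose from where the row before left it; what a row does not reach is not made up. A row lasts 1/10 s, in which the tool goes at most 50 mm and 8.59 degrees, less where a joint would pass 70% of its speed; a pose out of reach is approached as far as the arm can. A call with a number of a shift or a turn outside -1 to 1 is refused whole. A call with a gripper value outside its range is refused whole. The fingers move at their own pace and stop on an object; the grip force is fixed at half the most. Time passes only in rows, so rows that do not move let the fingers close. It gives the time, the measured TCP pose, the force and the opening at its end, in the units of the state.
- read_state(): the state, without advancing time (a new reading comes with each control period).
- capture(name): name is "side" or "top" or "wrist"; returns the picture (480x640x3 uint8, red, green, blue); there is no depth.
- camera_params(name): a dict with "intrinsics" (3x3 intrinsics, pixels), "R" (3x3) and "t" (3): a world point X has camera coordinates R X + t; the wrist camera has in their place "mount" (4x4, takes a point from camera to tool coordinates, whose origin is the TCP and whose axes are the flange's). Camera axes: x right, y down, z forward; pixel columns grow to the right and rows downward; lengths in m; the calibration is good to about 2 mm. A picture is of the moment at which its call begins: read the wrist's pose just before it. camera_params takes no time and is no camera call.
- hand_in(): hands the job in, once; it reports no verdict.
The state is a dict: "time_s": time; "joint_positions": joint angles; "qvel": joint speeds; "tau": joint torques, N m; "position": TCP position; "tcp_rot": TCP orientation; "force": force on the tool from outside, world axes, zero at the start; "moment": the same for the moment, N m; "opening": opening from 0.0 (shut) to 1.0 (fully open).
Only numpy, scipy, OpenCV 4.12 (cv2) and the standard library are available. Lean on these libraries where they do the work, as an engineer would, in place of code of your own. Each camera call takes 0.05 s, during which the arm holds its last target. There are 200 camera calls.

TASK

The carton file on the packing bench has to be opened up for more cartons. With the fingertips, press the dark release key on the grey sliding jaw right down, where it stays, then push the jaw back along its bar by its upright lug until it is fully home against the end stop, and move clear. Grip and lift nothing; leave the filed cartons standing in their places and do not disturb the other things on the bench.

Things in the scene. Friction and masses are not known exactly. Their poses are not given: they have to be found in the camera images.
- stand: fixed carton stand: aluminium deck (own frame: x -55 to 95, y -170 to 205 mm, 8 mm thick), upright fixed end plate at y -161 mm, 80 mm high; toothed steel bar along y at x 55 mm, top 52 mm up; low end stop at y 198 mm, 66 mm high. Origin on the bench under the deck; y axis runs along the bar from the fixed end plate to the end stop (the way the jaw is pushed back), z up; yaw within 0.6 rad.
- jaw (a joint): slide of the grey jaw along the bar, m: grows towards the end stop; 0.080 = home against it. Starts at 0.001 to 0.012; with the release up a pawl between teeth stops it at about 0.014. Released, it has about 3 N of drag and stays where left. The jaw: carriage 62 mm wide, 140 mm long, flat top 66 mm above the bench, face plate (top 78 mm) at the carton end, upright push lug nearer the other.
- release (a joint): travel of the release key in the jaw, m: 0 = up (locked), 0.012 = right down. It frees the teeth at about 0.007. About 4 N moves it; it has no return spring, so it stays down when let go. It rides along with the jaw.
- release_top (a point): centre of the top of the release key: dark, 36 x 36 mm, three thin ribs, on top of the jaw between face plate and push lug. 82 mm above the bench when up, 70 mm when right down. From this point the face plate is 38 mm off on the carton side, the push lug 52 mm off on the end-stop side. Axes parallel to the stand's.
- lug_face (a point): on the flat face of the push lug that looks towards the release key and cartons: mid-width, 104 mm above the bench. The lug is an upright grey plate, 62 mm wide across the bar, 12 mm thick, top 118 mm above the bench, rising from the jaw's flat top (66 mm), braced behind. Pushing this face along the stand's +y moves the jaw back. Axes parallel to the stand's.
- carton0: white carton 1 of the three filed upright in a row on the deck, counted from the fixed end plate: 74 mm across, 36 mm along the bar, 70 mm tall; loose, about 0.12 kg. Origin at the centre of its underside, 8 mm above the bench.
- carton1: white carton 2 of the three filed upright in a row on the deck, counted from the fixed end plate: 74 mm across, 36 mm along the bar, 70 mm tall; loose, about 0.12 kg. Origin at the centre of its underside, 8 mm above the bench.
- carton2: white carton 3 of the three filed upright in a row on the deck, counted from the fixed end plate: 74 mm across, 36 mm along the bar, 70 mm tall; loose, about 0.12 kg. Origin at the centre of its underside, 8 mm above the bench.
- tape_roll: roll of amber packing tape lying flat, 90 mm across, 48 mm high, beside the stand; loose, to be left alone. Origin at its underside on the bench.
- marker: marker pen lying on the bench, 133 mm long, 14 mm thick, beside the stand; loose, to be left alone. Origin at its underside on the bench.
- scanner: black hand-held code reader lying on its side, head 62 x 100 x 40 mm with a handle 36 mm wide reaching 130 mm from the head's centre, beside the stand; loose, to be left alone. Origin at its underside on the bench.
- spare_carton: white carton 55 x 55 mm, 70 mm tall, standing beside the stand; loose, to be left alone. Origin at its underside on the bench.
- bottle: white bottle 60 mm across, 160 mm tall, standing on the left of the bench; loose, to be left alone. Origin at its underside on the bench.
- tall_carton: white carton 60 x 60 mm, 120 mm tall, standing on the right of the bench; loose, to be left alone. Origin at its underside on the bench.
Not all that is in view belongs to the job. What is shaped like the carton1 but green is not meant. Leave any red look-alike of the carton2 alone.

How it is judged:
By the outcome, as a careful person would: the job done as asked, in the order asked, and still so for the second after the job is handed in, with the robot touching nothing.
It also fails if it takes over 35 s, if anything falls off the work surface, if the arm or the gripper's body presses on something with over 40 N, if the wrist force passes 120 N, or if a joint passes its speed limit or range.

## Working session

There is one attempt and no reset: what is moved stays moved. The work goes in short steps, Python scripts to look and compute and a tool call to move; the robot and the scene stay as the last step left them, time stands still between calls to the robot, and variables do not carry over. Pictures are saved under pics/ and viewed, about 8 in all and at most 12, crops included, and the job is handed in when it is done.

Besides the shell and the picture viewer there is one more tool, called after "Emit:" as name([rows], argument=value, ...), one row to a line, values as JSON. play_rows: Moves the arm, as the interface text tells. Its arguments: {"type":"object","properties":{"plan":{"type":"array"}},"required":["plan"]}

```bash
mkdir -p pics
python3 - <<'E'
from rig import *
import cv2,numpy as np
for n in("side","top"):
    cv2.imwrite(f"pics/{n}0.png",capture(n)[:,:,::-1]); p=camera_params(n); print(n,np.round(p["intrinsics"],1).tolist(),np.round(p["R"],3).tolist(),np.round(p["t"],3).tolist())
print(camera_params("wrist"));s=read_state();print(s["time_s"],s["tcp_rot"],s["force"])
E
```

```text
side [[512.5, 0.0, 319.3], [0.0, 512.5, 238.1], [0.0, 0.0, 1.0]] [[-0.962, -0.273, 0.001], [-0.158, 0.555, -0.816], [0.222, -0.786, -0.577]] [0.548, 0.153, 1.286]
top [[464.0, 0.0, 328.9], [0.0, 464.0, 237.6], [0.0, 0.0, 1.0]] [[-0.015, -0.999, -0.031], [-0.98, 0.021, -0.196], [0.196, 0.027, -0.98]] [0.034, 0.559, 1.043]
{'intrinsics': array([[338.2900069 ,   0.        , 321.90702537],
       [  0.        , 338.2900069 , 246.95553161],
       [  0.        ,   0.        ,   1.        ]]), 'mount': array([[-8.05374139e-04, -9.63360391e-01, -2.68209078e-01,
         7.32205009e-02],
       [ 9.99999666e-01, -8.13077734e-04, -8.23498841e-05,
        -9.84150299e-04],
       [-1.38742213e-04, -2.68209054e-01,  9.63360724e-01,
        -2.01244555e-01],
       [ 0.00000000e+00,  0.00000000e+00,  0.00000000e+00,
         1.00000000e+00]])}
0.1 [[ 9.68453933e-01  2.49192573e-01 -2.00820883e-04]
 [ 2.49192499e-01 -9.68452118e-01  1.89586052e-03]
 [ 2.77948953e-04 -1.88609664e-03 -9.99998183e-01]] [-0.44411512  0.91498873  0.42161971]
```

View pics/top0.png

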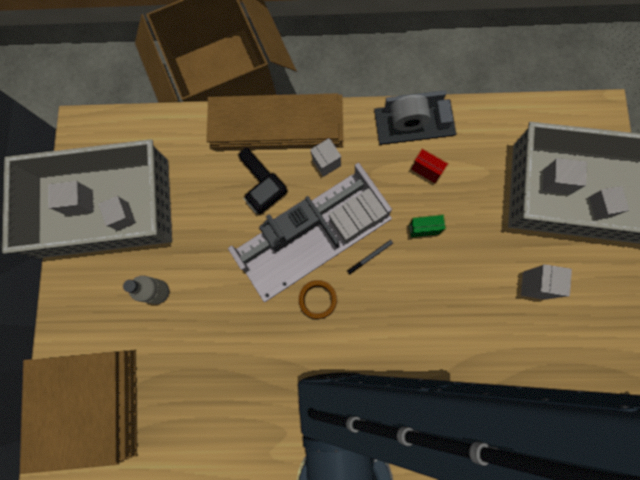

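View pics/side0.png

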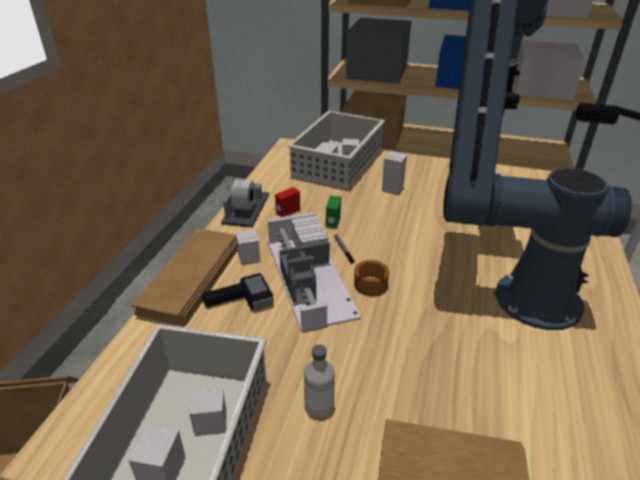

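The top view shows the stand with its fixed end plate at about (375,195) and end stop at (240,258), the jaw at (290,222), and the red (430,165) and green (428,226) look-alikes off the stand. The tape (318,300), pen (370,257), scanner (265,190) and spare carton (326,156) lie around it. Next I'll take enlarged crops.

```bash
cat > h.py <<'E'
import numpy as np,cv2
from rig import *
def ray(n,uv,st=None):
    p=camera_params(n);d=np.linalg.inv(p["intrinsics"])@[uv[0],uv[1],1.]
    if n=="wrist":
        T=np.eye(4);T[:3,:3]=st["tcp_rot"];T[:3,3]=st["position"];T=T@p["mount"];return T[:3,3],T[:3,:3]@d
    R=np.array(p["R"]);return -R.T@p["t"],R.T@d
def atz(n,uv,z,st=None):
    o,d=ray(n,uv,st);return o+d*(z-o[2])/d[2]
def tri(rs):
    A=sum(np.eye(3)-np.outer(d,d)/(d@d) for o,d in rs);b=sum((np.eye(3)-np.outer(d,d)/(d@d))@o for o,d in rs)
    X=np.linalg.solve(A,b);return X,[np.linalg.norm(np.cross(X-o,d))/np.linalg.norm(d) for o,d in rs]
E
python3 - <<'E'
from h import *
a=cv2.imread("pics/top0.png")[155:305,220:400];b=cv2.imread("pics/side0.png")[205:335,250:370]
cv2.imwrite("pics/c1.png",np.hstack([cv2.resize(a,None,fx=2.4,fy=2.4,interpolation=2)[:360],cv2.resize(b,(332,360),interpolation=2)]))
for uv,z in [((375,195),.08),((240,258),.066),((285,225),.1),((268,297),.008),((430,165),.07)]: print(uv,atz("top",uv,z))
E
```

```text
(375, 195) [ 0.65444229 -0.08661054  0.08      ]
(240, 258) [0.51311766 0.23245183 0.066     ]
(285, 225) [0.58214243 0.12288772 0.1       ]
(268, 297) [0.42545561 0.17499937 0.008     ]
(430, 165) [ 0.72884661 -0.22129511  0.07      ]
```

View pics/c1.png

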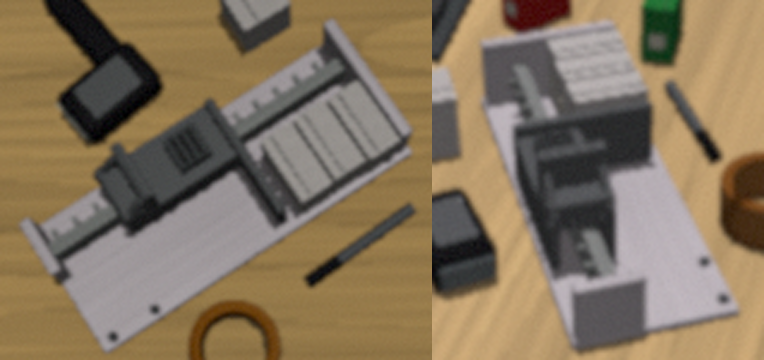

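The crop shows the key as a ribbed dark square at crop (187,147), i.e. top (297.9,216.3). The lug is at crop (120,175), the face plate at (245,160), and three white cartons lie to the right of it. Other candidates: the red box and green box (not on the stand). Choice: the ribbed pad on the jaw.

Run:
```python
from h import *
a=atz("top",(264.6,300.8),.006);b=atz("top",(390.8,218.3),.006);print(a,b,np.linalg.norm(a-b))
y=(a-b)/np.linalg.norm(a-b);yaw=np.arctan2(-y[0],y[1]);print("yaw",np.degrees(yaw),y)
x=np.array([y[1],-y[0],0])
k=atz("top",(297.9,216.3),.082);print("key",k, "lug expected",k+y*.052)
o=a-y*.205+x*.055;print("origin",o,"key in stand",(k-o)@x,(k-o)@y)
# key from side: crop px approx
print(tri([ray("top",(297.9,216.3)),ray("side",(250+(570-432)*120/332,205+147*130/360))]))
```

```text
[0.41658508 0.18349331 0.006     ] [ 0.61514325 -0.12940871  0.006     ] 0.3705847007070309
yaw 32.39797784625966 [-0.535797    0.84434684  0.        ]
key [0.60648457 0.09496586 0.082     ] lug expected [0.57862313 0.13887189 0.082     ]
origin [0.57286254 0.03987104 0.006     ] key in stand 0.0579082944355901 0.028504548472572545
(array([0.6011813 , 0.09460552, 0.07583988]), [np.float64(0.0066856387667802684), np.float64(0.006685638766779857)])
```

Emit:
play_rows([
  [[0.37, 0.584, 0.2, 0, 0, 0.025, -1], [0.37, 0.584, 0.2, 0, 0, 0.025, -1], [0.37, 0.584, 0.2, 0, 0, 0.025, -1], [0.37, 0.584, 0, 0, 0, 0.025, -1], [0.37, 0.584, 0, 0, 0, 0.025, -1], [0.37, 0.584, 0, 0, 0, 0.025, -1], [0.37, 0.584, 0, 0, 0, 0.025, -1], [0.37, 0.584, 0, 0, 0, 0.025, -1], [0.37, 0.584, 0, 0, 0, 0.025, -1], [0.37, 0.584, 0, 0, 0, 0.025, -1], [0.37, 0.584, 0, 0, 0, 0.025, -1], [0.37, 0.584, 0, 0, 0, 0.025, -1]],
])

```text
time_s: 1.3
position: [0.3781, -0.2534, 0.2142]
tcp_rot: [[0.365, 0.931, -0.0], [0.931, -0.365, 0.0], [0.0, -0.0, -1.0]]
force: [0.5, -1.0, 0.5]
opening: 0.033
```

Emit:
play_rows([
  [[0.37, 0.584, 0, 0, 0, 0.025, -1], [0.37, 0.584, 0, 0, 0, 0.025, -1], [0.37, 0.584, 0, 0, 0, 0.025, -1], [0.37, 0.584, 0, 0, 0, 0.025, -1], [0.37, 0.584, 0, 0, 0, 0.025, -1], [0.37, 0.584, 0, 0, 0, 0.025, -1], [0.37, 0.584, 0, 0, 0, 0.025, -1], [0.37, 0.584, 0, 0, 0, 0.025, -1], [0.37, 0.584, 0, 0, 0, 0.025, -1], [0.37, 0.584, 0, 0, 0, 0.025, -1], [0.37, 0.584, 0, 0, 0, 0.025, -1], [0, 0, 0, 0, 0, 0, -1]],
])

```text
time_s: 2.5
position: [0.583, 0.0697, 0.214]
tcp_rot: [[-0.473, 0.881, 0.001], [0.881, 0.473, 0.001], [0.001, 0.002, -1.0]]
force: [-0.1, 0.6, -0.3]
opening: 0.005
```

Run:
```python
from h import *
import pickle
s=read_state();print(s["time_s"],s["position"],s["opening"],s["force"],s["joint_positions"]);print(s["tcp_rot"])
im=capture("wrist");cv2.imwrite("pics/w1.png",im[:,:,::-1]);pickle.dump(s,open("s1","wb"))
```

```text
2.5 [0.58298747 0.06972683 0.21397906] 0.0052863190605715454 [-0.08133569  0.62991274 -0.28372448] [ -4.12802897  25.37763354  85.80338563   0.09170966  68.74609488
 -32.36630639]
[[-4.72629407e-01  8.81260205e-01  1.37661482e-03]
 [ 8.81261089e-01  4.72627700e-01  1.39629097e-03]
 [ 5.79869372e-04  1.87308525e-03 -9.99998078e-01]]
```

View pics/w1.png

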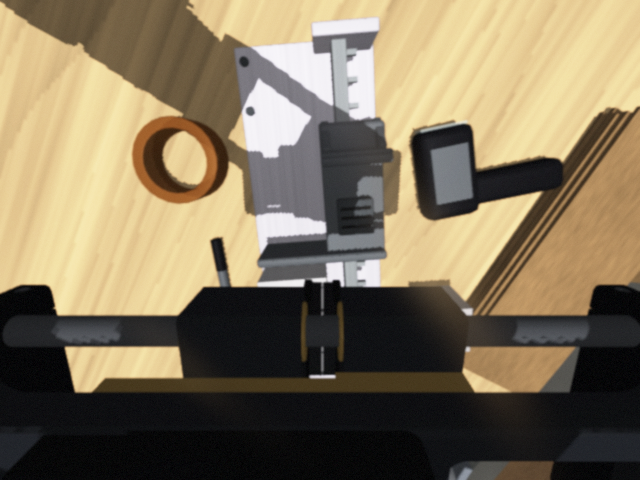

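The wrist view shows the end stop (346,30), lug (355,150), ribbed key (357,214), face plate (322,253), tape (180,160) and scanner (445,170). I'll enlarge the jaw.

Run:
```python
import cv2,numpy as np
a=cv2.imread("pics/w1.png")[10:290,225:405];a=np.clip(a*1.6,0,255).astype(np.uint8)
b=cv2.resize(a[95:265,75:175],None,fx=3.5,fy=3.5,interpolation=2);a=cv2.resize(a,None,fx=2.1,fy=2.1,interpolation=2)
c=np.zeros((600,378+350,3),np.uint8);c[:588,:378]=a;c[:595,378:]=b;cv2.imwrite("pics/c2.png",c)
```

```text
(no output)
```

View pics/c2.png

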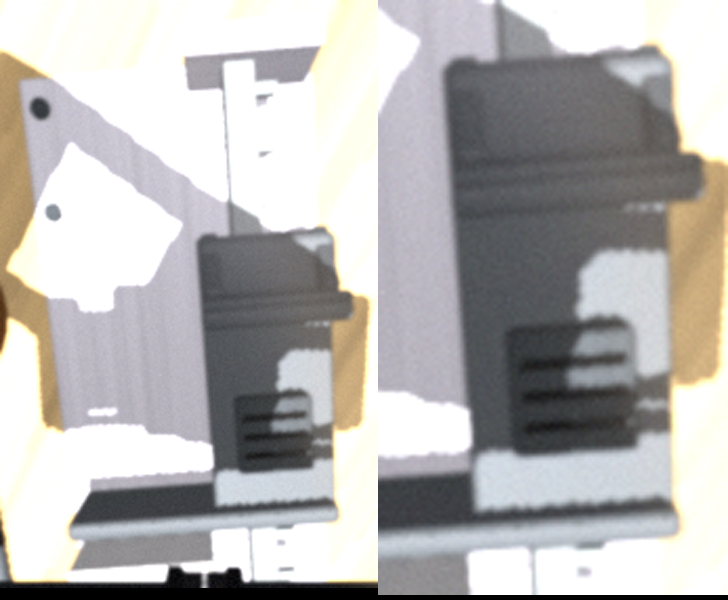

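Run:
```python
from h import *
import pickle
s=pickle.load(open("s1","rb"))
f=lambda u,v:(300+(u-378)/3.5,105+v/3.5)
kc=f(573.5,386)
print("tri key",tri([ray("top",(297.9,216.3)),ray("wrist",kc,s)]))
cs=[atz("wrist",f(*p),.082,s) for p in[(507,323),(633,318),(637,447),(517,455)]]
k=atz("wrist",kc,.082,s);print("key",k,[np.linalg.norm(cs[i]-cs[i-1]).round(4) for i in range(4)])
# deck long edge (near side) full px
g=lambda u,v:(225+u/2.1,10+v/2.1)
a=atz("wrist",g(22,80),.008,s);b=atz("wrist",g(62,430),.008,s);d=(a-b)/np.linalg.norm(a-b);print("yaw",np.degrees(np.arctan2(-d[0],d[1])))
a=atz("wrist",f(462,150),.066,s);
t=np.radians(32.4);y=np.array([-np.sin(t),np.cos(t),0]);x=np.array([np.cos(t),np.sin(t),0])
for n,p,z in[("lugtop near lowedge",(455,190),.118),("near hi",(452,160),.118),("far low",(703,190),.118),("far hi",(703,155),.118),("faceplate far top",(675,515),.078),("stop",f,0)]:
    if n!="stop":
        q=atz("wrist",f(*p),z,s);print(n,((q-k)@x).round(4),((q-k)@y).round(4))
for p in[(187,50),(318,46)]:
    q=atz("wrist",g(*p),.066,s);print("stop top",((q-k)@x).round(4),((q-k)@y).round(4))
print(ray("wrist",kc,s)[0])
```

```text
tri key (array([0.60953613, 0.09661594, 0.06709718]), [np.float64(0.0006920612391287675), np.float64(0.0006920612391285078)])
key [0.60626245 0.09849167 0.082     ] [np.float64(0.0382), np.float64(0.0353), np.float64(0.0372), np.float64(0.0347)]
yaw 31.580290356337475
lugtop near lowedge -0.0297 0.057
near hi -0.0299 0.064
far low 0.0305 0.0525
far hi 0.0306 0.0607
faceplate far top 0.0286 -0.0417
stop top -0.0287 0.1671
stop top 0.0281 0.1645
[0.54785028 0.13492565 0.41526837]
```

Emit:
play_rows([
  [[0.47, 0.58, 0, 0, 0, 0.0165, -1], [0, 0, -0.5, 0, 0, 0, -1], [0, 0, -0.5, 0, 0, 0, -1], [0, 0, -0.5, 0, 0, 0, -1], [0, 0, -0.5, 0, 0, 0, -1], [0, 0, -0.2, 0, 0, 0, -1], [0, 0, -0.2, 0, 0, 0, -1], [0, 0, 0, 0, 0, 0, -1]],
])

```text
time_s: 3.35
position: [0.604, 0.0948, 0.0936]
tcp_rot: [[-0.513, 0.858, -0.002], [0.858, 0.513, -0.0], [0.001, -0.002, -1.0]]
force: [-0.7, 0.6, 0.3]
opening: 0.007
```

Run:
```python
from h import *
s=read_state();print(s["time_s"],s["position"],s["force"])
w=capture("wrist")[:,:,::-1];a=w[90:390,170:470]
b=capture("side")[205:335,250:370,::-1]
a=np.clip(a*1.6,0,255).astype(np.uint8)
cv2.imwrite("pics/w2.png",np.hstack([cv2.resize(a,(430,430)),cv2.resize(b,(369,430))]))
```

```text
3.35 [0.60397193 0.09482451 0.09363608] [-0.74111922  0.64290109  0.32839539]
```

View pics/w2.png

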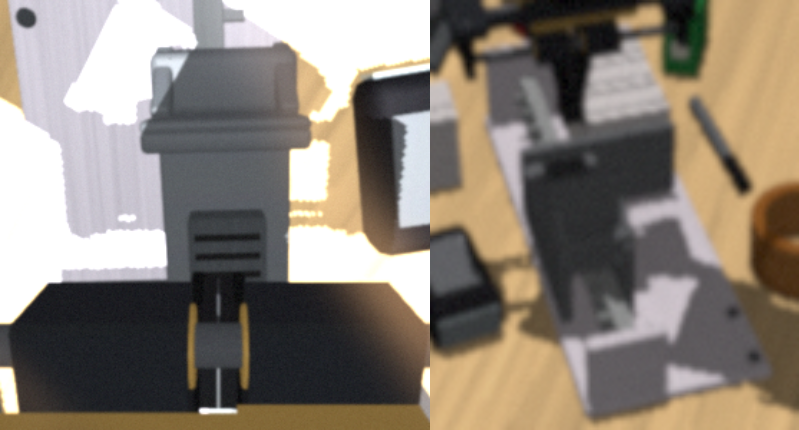

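Run:
```python
from h import *
s=read_state()
p=camera_params("wrist");c=np.linalg.inv(p["mount"])@[0,0,0,1];q=p["intrinsics"]@c[:3];print("tcp px",q[:2]/q[2])
for z in(.082,.070):
    k=atz("wrist",(329.3,264.2),z,s);print(z,k,k-s["position"],s["tcp_rot"].T@(k-s["position"]))
```

```text
tcp px [321.71494331 274.7564583 ]
0.082 [0.6084086  0.09988946 0.082     ] [ 0.00302191  0.00482136 -0.01324845] [0.00259795 0.00505252 0.01325223]
0.07 [0.61071004 0.09658806 0.07      ] [ 0.00532335  0.00151996 -0.02524845] [-0.00140712  0.00531989  0.02525572]
```

Key centre re-measured at (0.608, 0.0995); I'm correcting by about 5 mm, then pressing down.

Emit:
play_rows([
  [[0.08, 0.09, 0, 0, 0, 0, -1], [0, 0, -0.1, 0, 0, 0, -1], [0, 0, -0.06, 0, 0, 0, -1], [0, 0, -0.06, 0, 0, 0, -1], [0, 0, -0.06, 0, 0, 0, -1], [0, 0, 0, 0, 0, 0, -1]],
])

```text
time_s: 4.05
position: [0.6082, 0.0998, 0.0798]
tcp_rot: [[-0.513, 0.858, -0.001], [0.858, 0.513, -0.0], [0.001, -0.001, -1.0]]
force: [-0.3, 0.4, -0.0]
opening: 0.005
```

Emit:
play_rows([
  [[0, 0, -0.06, 0, 0, 0, -1], [0, 0, -0.06, 0, 0, 0, -1], [0, 0, 0, 0, 0, 0, -1]],
])

```text
time_s: 4.35
position: [0.6083, 0.0998, 0.0739]
tcp_rot: [[-0.513, 0.858, -0.001], [0.858, 0.513, 0.0], [0.001, -0.001, -1.0]]
force: [-0.8, 0.6, 0.8]
opening: 0.003
```

Emit:
play_rows([
  [[0, 0, -0.03, 0, 0, 0, -1]],
])

```text
time_s: 4.45
position: [0.6089, 0.0998, 0.073]
tcp_rot: [[-0.513, 0.858, 0.0], [0.858, 0.513, 0.0], [-0.0, 0.0, -1.0]]
force: [0.3, -0.2, -0.0]
opening: 0.006
```

Emit:
play_rows([
  [[0, 0, -0.03, 0, 0, 0, -1]],
])

```text
time_s: 4.55
position: [0.6088, 0.0998, 0.0714]
tcp_rot: [[-0.513, 0.858, 0.0], [0.858, 0.513, 0.0], [-0.0, 0.0, -1.0]]
force: [0.5, 0.2, 0.6]
opening: 0.008
```

Emit:
play_rows([
  [[0, 0, -0.03, 0, 0, 0, -1]],
])

```text
time_s: 4.65
position: [0.6088, 0.0998, 0.0699]
tcp_rot: [[-0.513, 0.858, 0.0], [0.858, 0.513, -0.0], [-0.0, 0.0, -1.0]]
force: [-0.8, -0.7, 0.0]
opening: 0.007
```

No contact force at z 0.070, so I'm looking again before going on.

Run:
```python
from h import *
s=read_state();print(s["time_s"],s["position"],s["force"],s["moment"])
w=capture("wrist")[:,:,::-1];a=w[150:330,230:430]
b=capture("side")[205:335,250:370,::-1]
cv2.imwrite("pics/side3.png",b)
a=np.clip(a*1.6,0,255).astype(np.uint8)
cv2.imwrite("pics/w3.png",np.hstack([cv2.resize(a,(480,432),interpolation=2),cv2.resize(b[:80,20:80],(320,432),interpolation=2)]))
```

```text
4.65 [0.60879507 0.09982391 0.06987841] [-0.81143962 -0.65709998  0.03051765] [ 0.02568038 -0.14490911  0.01187859]
```

View pics/w3.png

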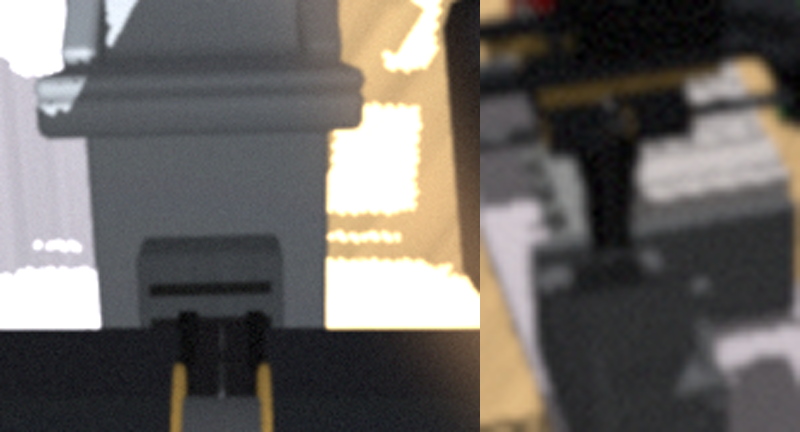

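The ribbed key is in front of and partly under the tips. Height is ambiguous, so I'll go down in small steps until there is force.

Emit:
play_rows([
  [[0, 0, -0.03, 0, 0, 0, -1]],
])

```text
time_s: 4.85
position: [0.6089, 0.0999, 0.0686]
tcp_rot: [[-0.514, 0.858, 0.0], [0.858, 0.514, 0.0], [-0.0, 0.0, -1.0]]
force: [0.3, -0.0, 0.3]
opening: 0.008
```

Emit:
play_rows([
  [[0, 0, -0.03, 0, 0, 0, -1]],
])

```text
time_s: 4.95
position: [0.6088, 0.0998, 0.0669]
tcp_rot: [[-0.514, 0.858, 0.0], [0.858, 0.514, -0.0], [-0.0, 0.0, -1.0]]
force: [0.8, -0.4, -0.1]
opening: 0.004
```

Emit:
play_rows([
  [[0, 0, -0.02, 0, 0, 0, -1]],
])

```text
time_s: 5.05
position: [0.6087, 0.0998, 0.0658]
tcp_rot: [[-0.513, 0.858, -0.0], [0.858, 0.513, 0.0], [0.0, -0.0, -1.0]]
force: [-0.5, 0.4, -0.4]
opening: 0.004
```

Run:
```python
from h import *
p=camera_params("wrist")
for x in(0,.005,.0095):
  for h in(0,.01,.02,.03):
    c=np.linalg.inv(p["mount"])@[x,.0,-h,1];q=p["intrinsics"]@c[:3];print(x,h,(q[:2]/q[2]).round(1))
```

```text
0 0 [321.7 274.8]
0 0.01 [321.7 280.5]
0 0.02 [321.7 286.8]
0 0.03 [321.7 293.8]
0.005 0 [321.7 267.3]
0.005 0.01 [321.7 272.7]
0.005 0.02 [321.7 278.7]
0.005 0.03 [321.7 285.3]
0.0095 0 [321.7 260.4]
0.0095 0.01 [321.7 265.6]
0.0095 0.02 [321.7 271.2]
0.0095 0.03 [321.6 277.5]
```

Emit:
play_rows([
  [[0, 0, -0.03, 0, 0, 0, -1]],
])

```text
time_s: 5.15
position: [0.6088, 0.0999, 0.0644]
tcp_rot: [[-0.514, 0.858, 0.0], [0.858, 0.514, -0.0], [-0.0, 0.0, -1.0]]
force: [0.9, 0.8, 0.1]
opening: 0.006
```

Emit:
play_rows([
  [[0, 0, -0.03, 0, 0, 0, -1]],
])

```text
time_s: 5.25
position: [0.6088, 0.0998, 0.0628]
tcp_rot: [[-0.513, 0.858, 0.0], [0.858, 0.513, -0.0], [-0.0, 0.0, -1.0]]
force: [-0.5, 0.3, 0.5]
opening: 0.006
```

Still no contact. The silhouette suggests the closed tips sit shorter than the nominal TCP, so I'll keep going down stepwise; the body stays above and clear of the lug.

Emit:
play_rows([
  [[0, 0, -0.03, 0, 0, 0, -1]],
])

```text
time_s: 5.35
position: [0.6088, 0.0998, 0.0613]
tcp_rot: [[-0.513, 0.858, 0.0], [0.858, 0.513, 0.0], [0.0, 0.0, -1.0]]
force: [0.3, -0.0, 0.0]
opening: 0.008
```

Emit:
play_rows([
  [[0, 0, -0.03, 0, 0, 0, -1]],
])

```text
time_s: 5.45
position: [0.6087, 0.0998, 0.0598]
tcp_rot: [[-0.513, 0.858, -0.0], [0.858, 0.513, 0.0], [0.0, -0.0, -1.0]]
force: [0.3, -0.0, -0.1]
opening: 0.006
```

Emit:
play_rows([
  [[0, 0, -0.03, 0, 0, 0, -1]],
])

```text
time_s: 5.55
position: [0.6087, 0.0998, 0.0583]
tcp_rot: [[-0.513, 0.858, -0.0], [0.858, 0.513, -0.0], [0.0, -0.0, -1.0]]
force: [0.3, -0.5, -0.3]
opening: 0.006
```

Run:
```python
from h import *
s=read_state();print(s["time_s"],s["position"],s["force"],s["moment"],s["tau"])
w=capture("wrist")[:,:,::-1];a=w[150:330,230:430]
a=np.clip(a*1.6,0,255).astype(np.uint8)
b=capture("top")[155:275,230:370,::-1]
cv2.imwrite("pics/w4.png",np.hstack([cv2.resize(a,(420,378),interpolation=2),cv2.resize(b,(378*140//120,378),interpolation=2)])[:,:800])
```

```text
5.55 [0.60874292 0.09983084 0.05831625] [ 0.32127903 -0.54207174 -0.31590549] [ 0.01187581 -0.08565589 -0.01086413] [ 3.19174496e-04 -4.60008717e+01 -1.32183641e+01  3.56534903e-02
  9.21171787e-02 -3.83304575e-05]
```

View pics/w4.png

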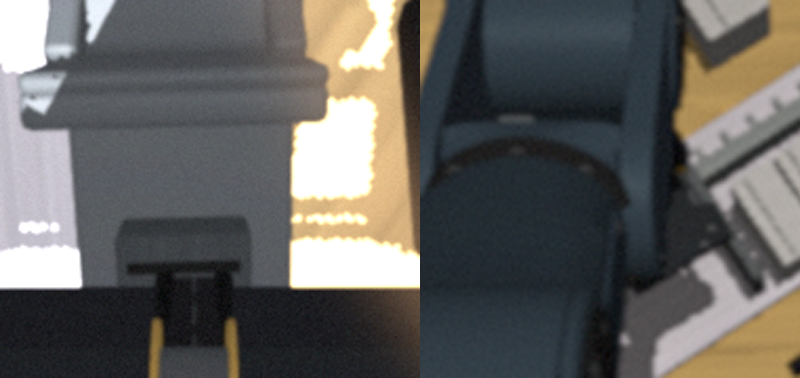

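The key is still up: its apparent width against the jaw's puts it about 15 mm above the jaw top, and the closed tips really are short of the nominal TCP. The body is 52 − 37 mm clear of the lug, so I'll carry on down.

Emit:
play_rows([
  [[0, 0, -0.04, 0, 0, 0, -1]],
])

```text
time_s: 5.75
position: [0.609, 0.0998, 0.0566]
tcp_rot: [[-0.513, 0.858, 0.001], [0.858, 0.513, -0.0], [-0.0, 0.001, -1.0]]
force: [0.1, -0.1, -0.6]
opening: 0.005
```

Emit:
play_rows([
  [[0, 0, -0.04, 0, 0, 0, -1]],
])

```text
time_s: 5.85
position: [0.6088, 0.0998, 0.0544]
tcp_rot: [[-0.514, 0.858, 0.0], [0.858, 0.514, -0.0], [-0.0, 0.0, -1.0]]
force: [0.2, 0.8, 0.0]
opening: 0.003
```

Emit:
play_rows([
  [[0, 0, -0.04, 0, 0, 0, -1]],
])

```text
time_s: 5.95
position: [0.6087, 0.0998, 0.0523]
tcp_rot: [[-0.513, 0.858, -0.0], [0.858, 0.513, 0.0], [0.0, 0.0, -1.0]]
force: [-0.6, 0.1, -0.1]
opening: 0.009
```

Run:
```python
from h import *
p=camera_params("side");K=p["intrinsics"];R=np.array(p["R"]);t=np.array(p["t"])
def pr(X):
    q=K@(R@X+t);return (q[:2]/q[2]).round(1)
for n,P,f in[("w2",[0.604,.0948,.0936],lambda u,v:(430+(u-250)*369/120,(v-205)*430/130)),("w3",[.6088,.0998,.0699],lambda u,v:(480+(u-270)*320/60,(v-205)*432/80))]:
  for h in(0,.01,.02,.03,.05,.07,.09):
    q=pr(np.array(P)+[0,0,h]);print(n,h,q,np.round(f(*q)))
t=np.radians(31);y=np.array([-np.sin(t),np.cos(t),0]);x=np.array([np.cos(t),np.sin(t),0]);k=np.array([.6085,.0998,0])
for z in(.118,.066):
  for a in(-.031,.031): print("lug",z,a,pr(k+y*.06+x*a+[0,0,z]))
s=read_state();print(s["position"])
w=capture("wrist")[:,:,::-1]; cv2.imwrite("pics/w5.png",np.clip(cv2.resize(w[200:440,180:480],None,fx=2.4,fy=2.4,interpolation=2)*2.0,0,255).astype(np.uint8))
```

```text
w2 0 [296.1 251.6] [572. 154.]
w2 0.01 [296.  248.4] [571. 144.]
w2 0.02 [295.9 245.2] [571. 133.]
w2 0.03 [295.8 241.9] [571. 122.]
w2 0.05 [295.6 235.3] [570. 100.]
w2 0.07 [295.4 228.6] [570.  78.]
w2 0.09 [295.2 221.8] [569.  56.]
w3 0 [293.9 259.9] [607. 296.]
w3 0.01 [293.8 256.7] [607. 279.]
w3 0.02 [293.7 253.6] [606. 262.]
w3 0.03 [293.6 250.4] [606. 245.]
w3 0.05 [293.4 243.9] [605. 210.]
w3 0.07 [293.1 237.4] [603. 175.]
w3 0.09 [292.9 230.7] [602. 139.]
lug 0.118 -0.031 [292.2 691.5]
lug 0.118 0.031 [226.9 714.2]
lug 0.066 -0.031 [293.7 707.2]
lug 0.066 0.031 [232.4 729. ]
[0.60874258 0.09983344 0.05228029]
```

View pics/w5.png

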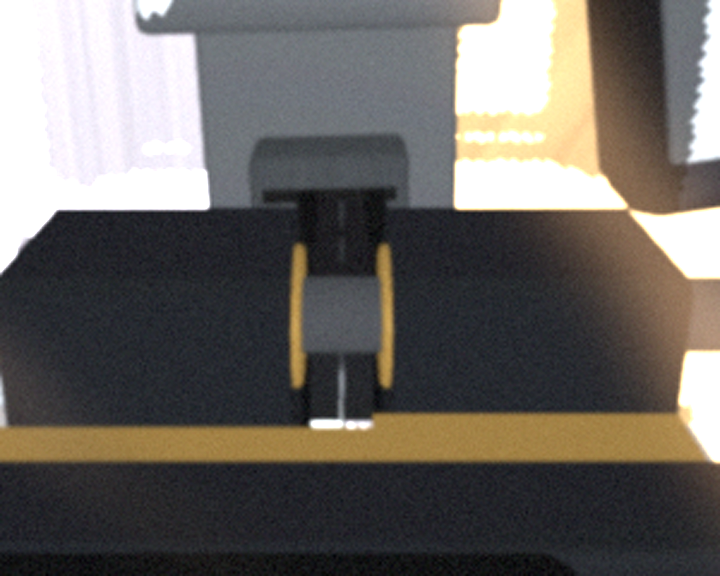

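The view shows the key still up, the tips over its rear half, and the gripper body higher than its nominal edge would project. So the whole gripper sits some 30 mm above the reported TCP, and going further down is safe while I watch the force.

Emit:
play_rows([
  [[0, 0, -0.04, 0, 0, 0, -1]],
])

```text
time_s: 6.1
position: [0.6088, 0.0999, 0.0504]
tcp_rot: [[-0.513, 0.858, 0.0], [0.858, 0.513, 0.0], [-0.0, 0.0, -1.0]]
force: [0.5, -0.4, -0.7]
opening: 0.005
```

Emit:
play_rows([
  [[0, 0, -0.04, 0, 0, 0, -1]],
])

```text
time_s: 6.2
position: [0.6088, 0.0998, 0.0483]
tcp_rot: [[-0.513, 0.858, 0.0], [0.858, 0.513, 0.0], [-0.0, 0.0, -1.0]]
force: [-0.3, -0.4, 0.4]
opening: 0.004
```

Emit:
play_rows([
  [[0, 0, -0.04, 0, 0, 0, -1]],
])

```text
time_s: 6.3
position: [0.6088, 0.0998, 0.0463]
tcp_rot: [[-0.513, 0.858, -0.0], [0.858, 0.513, 0.0], [0.0, 0.0, -1.0]]
force: [1.2, -0.6, 0.9]
opening: 0.007
```

Emit:
play_rows([
  [[0, 0, -0.04, 0, 0, 0, -1]],
])

```text
time_s: 6.4
position: [0.6087, 0.0998, 0.0443]
tcp_rot: [[-0.513, 0.858, -0.0], [0.858, 0.513, 0.0], [0.0, -0.0, -1.0]]
force: [0.9, 0.2, 4.1]
opening: 0.004
```

Contact: 4.1 N at reported z 0.0443, which puts the real tips about 37 mm above the reported TCP. I'll press on about 12 mm to the stop.

Emit:
play_rows([
  [[0, 0, -0.04, 0, 0, 0, -1], [0, 0, -0.04, 0, 0, 0, -1]],
])

```text
time_s: 6.6
position: [0.6088, 0.0999, 0.0407]
tcp_rot: [[-0.514, 0.858, 0.0], [0.858, 0.514, 0.0], [-0.0, 0.0, -1.0]]
force: [-1.1, 0.5, 3.4]
opening: 0.0
```

Emit:
play_rows([
  [[0, 0, -0.04, 0, 0, 0, -1], [0, 0, -0.04, 0, 0, 0, -1]],
])

```text
time_s: 6.8
position: [0.6088, 0.0999, 0.0365]
tcp_rot: [[-0.514, 0.858, 0.0], [0.858, 0.514, 0.0], [-0.0, 0.0, -1.0]]
force: [-0.5, 0.6, 3.4]
opening: 0.008
```

Emit:
play_rows([
  [[0, 0, -0.04, 0, 0, 0, -1]],
])

```text
time_s: 6.9
position: [0.6088, 0.0999, 0.0345]
tcp_rot: [[-0.514, 0.858, 0.0], [0.858, 0.514, 0.0], [-0.0, 0.0, -1.0]]
force: [-0.4, -0.1, 3.3]
opening: 0.008
```

Emit:
play_rows([
  [[0, 0, -0.03, 0, 0, 0, -1]],
])

```text
time_s: 7.0
position: [0.6088, 0.0999, 0.0328]
tcp_rot: [[-0.513, 0.858, 0.0], [0.858, 0.513, 0.0], [0.0, 0.0, -1.0]]
force: [-0.9, -0.1, 3.4]
opening: 0.003
```

Emit:
play_rows([
  [[0, 0, -0.02, 0, 0, 0, -1]],
])

```text
time_s: 7.1
position: [0.6089, 0.1, 0.0321]
tcp_rot: [[-0.513, 0.858, 0.0], [0.858, 0.513, 0.0], [0.0, 0.0, -1.0]]
force: [-1.4, -0.8, 9.5]
opening: 0.004
```

Emit:
play_rows([
  [[0, 0, -0.02, 0, 0, 0, -1]],
])

```text
time_s: 7.2
position: [0.609, 0.1, 0.0319]
tcp_rot: [[-0.513, 0.858, 0.0], [0.858, 0.513, 0.0], [-0.0, 0.001, -1.0]]
force: [-4.2, 0.8, 14.9]
opening: 0.01
```

Emit:
play_rows([
  [[0, 0, -0.02, 0, 0, 0, -1]],
])

```text
time_s: 7.3
position: [0.6091, 0.1001, 0.0318]
tcp_rot: [[-0.513, 0.858, 0.001], [0.858, 0.513, 0.0], [-0.0, 0.001, -1.0]]
force: [-4.7, 0.9, 18.6]
opening: 0.006
```

The key bottomed out after 12.5 mm of travel at 3.4 N, with force then rising to 18 N. I'll lift 19 mm and move toward the lug.

Emit:
play_rows([
  [[0, 0, 0.2, 0, 0, 0, -1], [0, 0, 0.22, 0, 0, 0, -1], [-0.103, 0.171, 0, 0, 0, 0, -1], [-0.103, 0.171, 0, 0, 0, 0, -1], [-0.103, 0.171, 0, 0, 0, 0, -1], [-0.062, 0.103, 0, 0, 0, 0, -1], [0, 0, 0, 0, 0, 0, -1]],
])

```text
time_s: 8.0
position: [0.589, 0.1318, 0.0505]
tcp_rot: [[-0.515, 0.857, -0.002], [0.857, 0.515, 0.0], [0.001, -0.001, -1.0]]
force: [-0.6, 0.4, -0.8]
opening: 0.005
```

Emit:
play_rows([
  [[-0.04, 0.068, 0, 0, 0, 0, -1], [-0.04, 0.068, 0, 0, 0, 0, -1], [-0.04, 0.068, 0, 0, 0, 0, -1]],
])

```text
time_s: 8.3
position: [0.5845, 0.1401, 0.0507]
tcp_rot: [[-0.513, 0.858, 0.0], [0.858, 0.513, -0.001], [-0.001, -0.0, -1.0]]
force: [0.6, -3.7, -2.4]
opening: 0.001
```

Emit:
play_rows([
  [[-0.04, 0.068, 0, 0, 0, 0, -1], [-0.04, 0.068, 0, 0, 0, 0, -1], [-0.04, 0.068, 0, 0, 0, 0, -1]],
])

```text
time_s: 8.6
position: [0.5776, 0.151, 0.0508]
tcp_rot: [[-0.514, 0.858, -0.001], [0.858, 0.514, -0.0], [0.0, -0.001, -1.0]]
force: [1.7, -4.1, -1.8]
opening: 0.009
```

Run:
```python
from h import *
s=read_state();print(s["time_s"],s["position"],s["force"])
w=capture("wrist")[:,:,::-1];a=np.clip(w[60:360,170:470]*1.6,0,255).astype(np.uint8)
cv2.imwrite("pics/w6.png",cv2.resize(a,None,fx=2,fy=2))
```

```text
8.6 [0.57761887 0.15099409 0.0507633 ] [ 1.70055592 -4.14303802 -1.83119825]
```

View pics/w6.png

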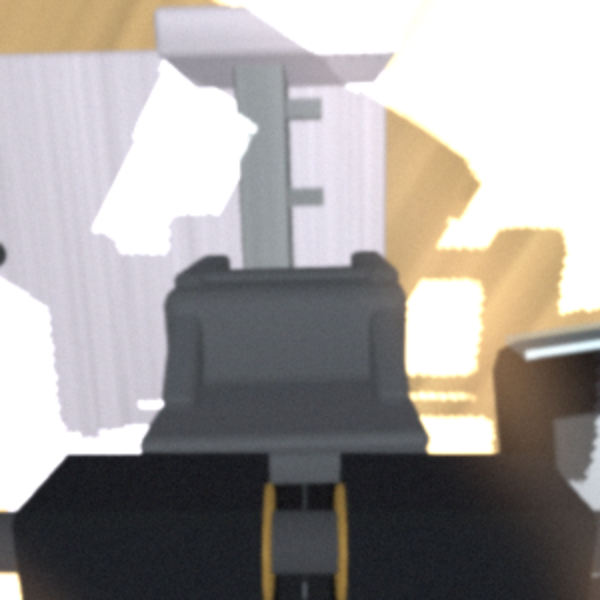

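The tip bears centrally on the lug with about 4.5 N of drag, and the jaw has moved about 18 mm, past the pawl limit. I'll continue.

Emit:
play_rows([
  [[-0.062, 0.103, 0, 0, 0, 0, -1], [-0.062, 0.103, 0, 0, 0, 0, -1], [-0.062, 0.103, 0, 0, 0, 0, -1], [-0.062, 0.103, 0, 0, 0, 0, -1], [-0.062, 0.103, 0, 0, 0, 0, -1], [-0.062, 0.103, 0, 0, 0, 0, -1]],
])

```text
time_s: 9.25
position: [0.5592, 0.1825, 0.051]
tcp_rot: [[-0.514, 0.858, -0.0], [0.858, 0.514, -0.0], [0.0, -0.0, -1.0]]
force: [-0.0, -3.7, 1.0]
opening: 0.008
```

Emit:
play_rows([
  [[-0.04, 0.068, 0, 0, 0, 0, -1], [-0.04, 0.068, 0, 0, 0, 0, -1]],
])

```text
time_s: 9.45
position: [0.5554, 0.1892, 0.051]
tcp_rot: [[-0.514, 0.858, 0.0], [0.858, 0.514, 0.0], [-0.0, 0.0, -1.0]]
force: [0.2, -3.6, 0.7]
opening: 0.006
```

Emit:
play_rows([
  [[-0.03, 0.051, 0, 0, 0, 0, -1], [-0.03, 0.051, 0, 0, 0, 0, -1]],
])

```text
time_s: 9.65
position: [0.5525, 0.194, 0.051]
tcp_rot: [[-0.513, 0.858, 0.0], [0.858, 0.513, 0.0], [-0.0, 0.0, -1.0]]
force: [-0.3, -4.7, 1.0]
opening: 0.006
```

Emit:
play_rows([
  [[-0.02, 0.034, 0, 0, 0, 0, -1], [-0.02, 0.034, 0, 0, 0, 0, -1]],
])

```text
time_s: 9.85
position: [0.5516, 0.1957, 0.051]
tcp_rot: [[-0.515, 0.857, 0.002], [0.857, 0.515, -0.003], [-0.004, 0.0, -1.0]]
force: [1.8, -11.8, -0.1]
opening: 0.007
```

Emit:
play_rows([
  [[-0.02, 0.034, 0, 0, 0, 0, -1], [-0.02, 0.034, 0, 0, 0, 0, -1]],
])

```text
time_s: 10.05
position: [0.5518, 0.1956, 0.0511]
tcp_rot: [[-0.517, 0.856, 0.005], [0.856, 0.517, -0.009], [-0.01, 0.0, -1.0]]
force: [5.1, -22.9, -2.3]
opening: 0.006
```

Emit:
play_rows([
  [[0.05, -0.085, 0, 0, 0, 0, -1], [0.103, -0.171, 0, 0, 0, 0, -1], [0.103, -0.171, 0, 0, 0, 0, -1], [0, 0, 0.6, 0, 0, 0, -1], [0, 0, 0.8, 0, 0, 0, -1], [0, 0, 0.8, 0, 0, 0, -1], [0, 0, 0.8, 0, 0, 0, -1], [-0.7, -0.5, 0, 0, 0, 0, -1], [-0.7, -0.5, 0, 0, 0, 0, -1], [-0.7, -0.5, 0, 0, 0, 0, -1], [0, 0, 0, 0, 0, 0, -1]],
])

```text
time_s: 11.15
position: [0.45, 0.1031, 0.2004]
tcp_rot: [[-0.512, 0.859, -0.007], [0.859, 0.512, 0.0], [0.004, -0.006, -1.0]]
force: [-0.1, 0.1, -0.9]
opening: 0.004
```

Run:
```python
from h import *
s=read_state();print(s["time_s"],s["position"],s["force"])
b=capture("side")[195:335,230:380,::-1];w=capture("wrist")[:,:,::-1]
cv2.imwrite("pics/f.png",np.hstack([cv2.resize(w,(480,360)),cv2.resize(b,(320,360),interpolation=2)]))
```

```text
11.15 [0.45000836 0.10309088 0.20036065] [-0.1447887   0.05161635 -0.87093221]
```

View pics/f.png

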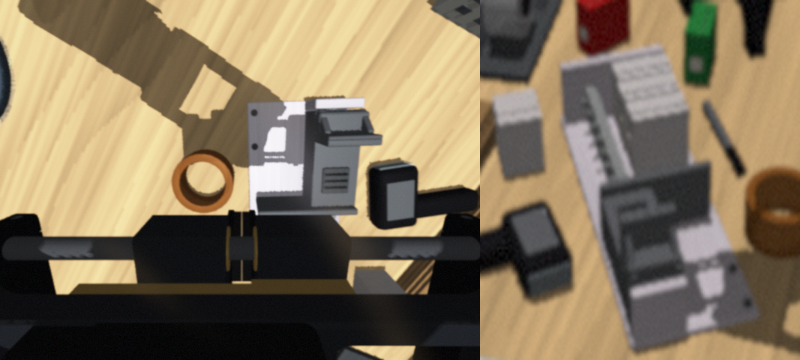

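The pictures show the jaw tight against the end stop, the key sunk nearly flush, the three cartons standing in place and the neighbours undisturbed. The tool is clear.

```bash
python3 -c "
from rig import *
print(hand_in())"
```

```text
the job is handed in; nothing more can be done
None
```

I pressed the release key right down, pushed the jaw back by its lug until it was home against the end stop, moved clear and handed the job in. The clock read about 11 s.

- **Key:** it took about 12.5 mm of travel at about 3.4 N, then stopped hard and the force rose to about 19 N. That matches the stated 12 mm.
- **Jaw:** drag was about 4 N over roughly 70 mm, then the jaw stopped moving as the push rose to about 23 N. The last pictures show no gap at the end stop.
- **Surroundings:** the filed cartons are still standing in place, and I saw nothing disturbed among the tape roll, marker, scanner and spare carton. The bottle and tall carton were outside the last pictures I viewed, so I did not check those again.

**Disagreement:** the closed fingertips met the key with the reported tool point about 37 mm below the key's stated height. I therefore found the contact by small steps with force checks instead of trusting the height. An early two-view measurement of the key's height (67 mm instead of 82 mm) was also off. The key being down at the end rests mainly on the force and travel readings, since I did not measure its final height from the pictures.

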